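# Set the gap screw to the gauge blade

### The arm

A 6-joint arm with a two-finger parallel gripper is mounted at the origin on a cart in front of the work surface, level with it; the furniture and walls round the work are solid. World frame = base frame: x ahead of the robot, y to its left, z up, the work surface at z = 0. Lengths are in m, angles in rad, forces in N, time in s.
With the tool pointing down it reaches from about 0.375 to 0.75 m from the base axis. Payload 9 kg.
Tool frame: the origin (TCP) lies on the centre line of the jaws, within the pads' length; the fingertips stand env.finger_overhang ahead of it and the grasp point (between the pads) lies 5 mm behind it (env.finger_overhang is the distance from the TCP to the fingertips, in m); z points along the fingers, y is the line along which they close (so a half turn about z gives the same grasp; the last joint's range is limited). The gripper opens to 85 mm and grips with 20 to 120 N. Pads are 22 mm wide; open, the fingers measure 114 mm over their backs; the gripper's body (76 mm by 85 mm) begins 54 mm behind the grasp point. The pads swing forward as they close: fully open they stand 13 mm farther back than shut.
Start: joints at [-1.535, 0.104, 0.097, 1.564, 0, 1.353], TCP at [0.151, -0.581, 0.216] pointing down, gripper open.
Joint ranges: [-2.99, 2.99], [-0.84, 1.86], [-1.1, 1.16], [-1.84, 2.11], [-1.51, 1.56], [-3.14, 3.14]. Speed limits (rad/s): [2.22, 2.22, 2.57, 3.14, 3.14, 3.14].

### API

Orientations are given as a unit quaternion [w, x, y, z].
In Python, from cell import env gives the robot as it stands.
- The arm moves only by the tool carry_out, never from a script. Its argument "rows" is a list of rows, each a list of 5 numbers: the shift along the tool's x, y, z in mm, then the turn about the tool's z in rad, then the finger opening in mm, from 0 to 85.4. A call has 1 to 20 rows; each row is the pose to reach, as a shift and turn from the pose commanded when the call began, along the tool's axes at that moment; what a row does not reach only later rows make up. A row lasts 1/10 s, in which the tool goes at most 50 mm and 8.59 degrees, less where a joint would pass 70% of its speed; a pose out of reach is approached as far as the arm can. A call with a gripper value outside its range is refused whole. The fingers move at their own pace and stop on an object; "grip_force" is the grip in N (left out, the last holds). Time passes only in rows, so rows that repeat a pose let the fingers close. It gives the time, the measured TCP pose, the force, the opening and the grip force at its end, in the units of the state.
- env.sense(): the state, without advancing time (a new reading comes with each control period).
- env.read_camera(name): name is "side" or "top" or "wrist"; returns a dict with "color" (400x640x3 uint8, red, green, blue), "fx", "fy", "cx", "cy" (pixels), "rvec" (rotation vector, rad) and "tvec" (3), from world to camera coordinates, as OpenCV has them. Camera axes: x right, y down, z forward; pixel columns grow to the right and rows downward; lengths in m; the calibration is good to about 2 mm. A picture is of the moment at which its call begins. There is no depth.
- env.close_job(): hands the job in; it is judged then, once.
Trained networks look in a picture, given as the dict that the camera call returned (one of the last four; its "shot" number tells which), for a name from the list of things; names that differ only in an ending like _2 or _b are one class to them, and where a whole thing is asked for, a point or a joint stands for the part that bears it (a point fixed in the world has none). Each returns a list of dicts, best first, with "p" (0 to 1); they miss things now and then, are a little off and sometimes report something else, mostly with a low value. They report only what shows in the picture. A call takes as long as a camera call.
- env.masks_of(target, picture): "pixels" (400x640 bool, what is visible of it) and "extent" ([centre column, centre row, width, height] in pixels, round what is visible of it).
The state is a dict: "t": time; "qpos": joint angles; "dq": joint speeds; "tau": joint torques, N m; "tool_pos": TCP position; "eef_rot": TCP orientation; "ft_force": force on the tool from outside, world axes, zero at the start; "wrist_torque": the same for the moment, N m; "width": finger opening in m; "gripper_force": force on a finger pad.
Only numpy, scipy, OpenCV 4.12 (cv2) and the standard library are available. Lean on these libraries where they do the work, as an engineer would, in place of code of your own. Each camera call takes 0.05 s, during which the arm holds its last target. There are 200 camera calls.

### The job

Two identical gap fixtures stand on the bench, and a flat steel gauge blade lies in the gap of one of them. Turn the bar-headed adjusting screw of that fixture clockwise until its foot just drags on the blade - touching it lightly, not clamping it - and let go, leaving the blade in the gap and the other fixture's screw as it is. On these fixtures the foot just drags when the bar head has come into line with the fixture's arm.

Things in the scene. Friction and masses are not known exactly. Their poses are not given: they have to be found in the camera images.
- setting_screw: Adjusting screw of the fixture with the blade: a flat steel bar head 58 mm long, 12 thick, 22 tall, gripped from above across the 12 mm. Origin: bar centre on the vertical screw axis, 117 mm above the bench; x along the bar, z up, turning with it. The head keeps its height; a spindle with a sprung foot goes down 6 mm per rad. The fixed grey arm below (36 mm wide) has its top at 86 mm; nothing is higher than the bar.
- screw_turn (a joint): Turn of that screw in rad, clockwise from above positive, range 0 to 2.0; starts at 0.05 to 0.45. The foot meets the blade at about 1.15; at 1.40 the bar lies in line with the fixture's arm (which runs away from the robot, over the blade, to its column) and the foot presses lightly, about 3.7 N, rising some 15 N per rad. Friction (0.12 N m) holds it where it is left.
- blade: Loose flat steel gauge blade, 110 x 14 x 4 mm, with a small dark hole mark at its front end, lying in the gap of one fixture on the anvil, underside 30 mm above the bench, sticking out to the front. Origin: centre of its underside; x along its length, roughly along the fixture's arm.
- spare_bar_end (a point): Point at the middle of one end face of the bar head (29 mm from its axis, 117 mm above the bench) of the identical screw on the other fixture, which has no blade in its gap and is to be left alone.

How it is judged:
By the outcome, as a careful person would: the job done as asked, in the order asked, and still so for the second after the job is handed in, with the robot touching nothing.
It also fails if it takes over 29 s, if anything falls off the work surface, if the arm or the gripper's body presses on something with over 40 N, if the wrist force passes 120 N, or if a joint passes its speed limit or range.

## Working session

There is one attempt and no reset: what is moved stays moved. The work goes in short steps, Python scripts to look and compute and a tool call to move; the robot and the scene stay as the last step left them, time stands still between calls to the robot, and variables do not carry over. Pictures are saved under pics/ and viewed, at most 10 in all, crops included, and the job is handed in when it is done.

Besides the shell and the picture viewer there is one more tool, called after "Emit:" as a command line: name --pt "numbers of a row" for each row, then --argument value for the rest. carry_out: Moves the arm, as the interface text tells. Its arguments: {"type":"object","properties":{"rows":{"type":"array"},"grip_force":{"type":"number"}},"required":["rows"]}

```bash
mkdir -p pics; cat > h.py <<'E'
from cell import env
import cv2, numpy as np
def shot(n,f):
    p=env.read_camera(n); cv2.imwrite('pics/'+f,p['color'][:,:,::-1]); return p
def ray(p,u,v,z):
    R=cv2.Rodrigues(np.array(p['rvec'],float))[0]; t=np.array(p['tvec'],float).ravel()
    d=R.T@np.array([(u-p['cx'])/p['fx'],(v-p['cy'])/p['fy'],1]); c=-R.T@t
    return c+d*(z-c[2])/d[2]
E
python3 - <<'E'
from h import *
s=env.sense(); print(s['t'],s['tool_pos'],s['eef_rot'],env.finger_overhang,s['width'])
a=shot('top','top1.png'); b=shot('side','side1.png')
for p in (a,):
  for n in ('setting_screw','blade','spare_bar_end'):
    for m in env.masks_of(n,p)[:3]:
      px=m['pixels']; ys,xs=np.nonzero(px)
      r=cv2.minAreaRect(np.c_[xs,ys].astype(np.float32))
      print(n,m['p'],m['extent'],r,len(xs),ray(p,xs.mean(),ys.mean(),.128 if n!='blade' else .034))
E
```

```text
0.0 [ 0.15065038 -0.58041203  0.21483035] [-6.48966187e-04  9.91957377e-01  1.26570681e-01  6.63658321e-05] 0.014 0.08560693829718519
setting_screw 0.59 [371.9, 180.7, 21.8, 6.8] ((372.2200012207031, 181.04000854492188), (25.848947525024414, 8.586502075195312), 10.30484676361084) 187 [ 0.58527612 -0.2717984   0.128     ]
spare_bar_end 0.58 [279.7, 214.8, 30.0, 9.5] ((280.48114013671875, 213.5660400390625), (27.060028076171875, 6.868027210235596), 15.945395469665527) 162 [ 0.51051647 -0.07750358  0.128     ]
```

View pics/top1.png

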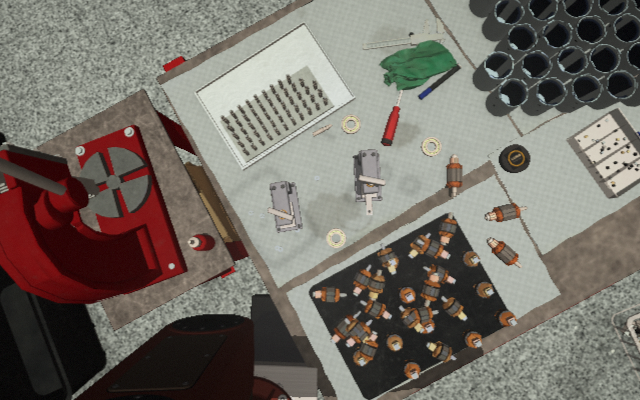

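View pics/side1.png

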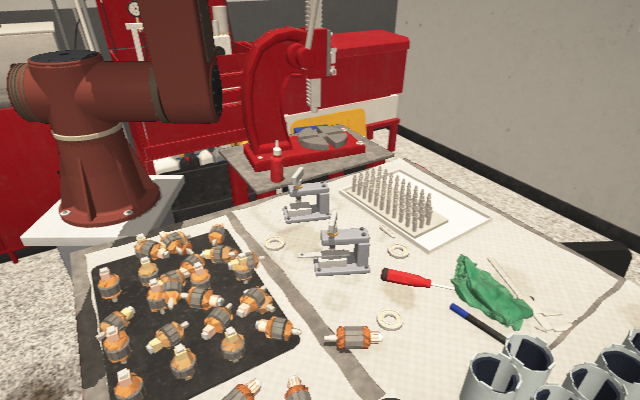

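The blade sticks out (369,208) of the right-hand fixture, whose bar is at about (371,181). The other fixture, at (285,208), has no blade. I'll zoom in to get the angles.

```bash
python3 - <<'E'
from h import *
p=shot('top','top2.png')
c=p['color'][135:225,325:415,::-1]; cv2.imwrite('pics/crop.png',cv2.resize(c,None,fx=6.5,fy=6.5,interpolation=cv2.INTER_CUBIC))
R=cv2.Rodrigues(np.array(p['rvec'],float))[0]; print(R.round(3),p['fx'],-R.T@np.array(p['tvec']).ravel())
E
```

```text
[[ 0.023 -0.999 -0.042]
 [-0.997 -0.02  -0.07 ]
 [ 0.069  0.043 -0.997]] 387.8103200095471 [ 0.4872223  -0.20113208  0.95202527]
```

View pics/crop.png

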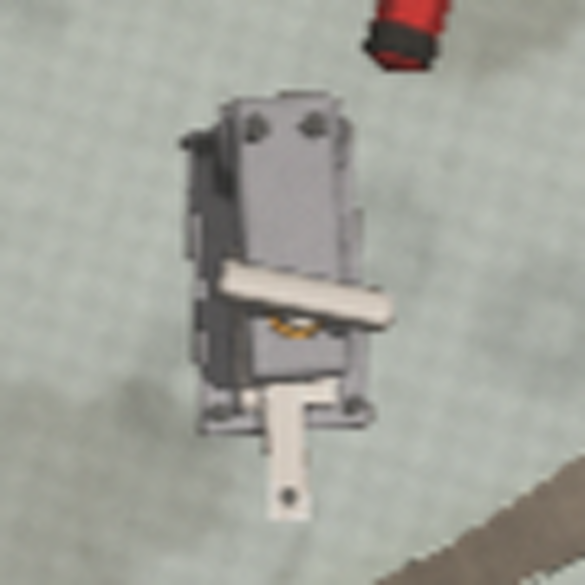

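The bar's top face runs from (225,270) to (393,310) in the crop. The arm's centreline runs from (287,100) to (298,378), and the blade's hole is at (288,495).

```bash
python3 - <<'E'
from h import *
p=env.read_camera('top')
f=lambda x,y,z: ray(p,325+(x+.5)/6.5-.5,135+(y+.5)/6.5-.5,z)
a,b=f(225,272,.128),f(393,310,.128); print('bar',a,b,(a+b)/2,np.linalg.norm(a-b))
ang=lambda v:np.arctan2(v[1],v[0])
c,d=f(287,100,.086),f(298,378,.086); print('arm',c,d,ang(c-d),'bar ang',ang(a-b))
e,g=f(238,100,.086),f(252,385,.086);e2,g2=f(335,100,.086),f(345,375,.086);print(ang(e-g),ang(e2-g2),np.linalg.norm(g-g2))
h=f(288,495,.034);k=f(289,400,.034);print('blade',h,ang(k-h))
s=env.sense(); from scipy.spatial.transform import Rotation as Ro
q=s['eef_rot'];M=Ro.from_quat([q[1],q[2],q[3],q[0]]).as_matrix();print(M.round(3))
t=(a+b)/2; t[2]=.2; print('shift mm',M.T@(t-s['tool_pos'])*1000, s['qpos'])
E
```

```text
bar [ 0.59349987 -0.24336279  0.128     ] [ 0.58199141 -0.29828112  0.128     ] [ 0.58774564 -0.27082196  0.128     ] 0.05611120335537137
arm [ 0.65919575 -0.26589723  0.086     ] [ 0.56274792 -0.27110325  0.086     ] 0.053925150946634796 bar ang 1.3642294936895443
0.06470397571805325 0.049424088849563105 0.03198768403032803
blade [ 0.52462112 -0.27231869  0.034     ] 0.0044785535526167776
[[ 0.968  0.251 -0.   ]
 [ 0.251 -0.968  0.   ]
 [ 0.    -0.    -1.   ]]
shift mm [ 500.90153472 -190.2446172    15.50161658] [-1.53470748e+00  1.04231569e-01  9.71059173e-02  1.56389208e+00
 -2.27123739e-05  1.35313118e+00]
```

Emit:
carry_out --pt "42 -16 1 -0.09 85" --pt "84 -32 2 -0.18 85" --pt "126 -48 4 -0.27 85" --pt "168 -64 5 -0.36 85" --pt "210 -80 6 -0.46 85" --pt "252 -96 7 -0.55 85" --pt "294 -112 9 -0.65 85" --pt "336 -128 10 -0.74 85" --pt "378 -143 12 -0.83 85" --pt "420 -159 13 -0.93 85" --pt "462 -175 14 -1.02 85" --pt "501 -190 15 -1.11 85" --pt "501 -190 15 -1.11 85" --pt "501 -190 15 -1.11 85" --pt "501 -190 15 -1.11 85"

```text
t: 1.85
tool_pos: [0.5873, -0.2717, 0.2006]
eef_rot: [0.0, 0.777, 0.63, -0.0]
ft_force: [-0.8, -0.7, 0.5]
width: 0.085
gripper_force: 0.0
```

```bash
cat > m.py <<'E'
from h import *
import sys
from scipy.spatial.transform import Rotation as Ro
s=env.sense(); q=s['eef_rot'];M=Ro.from_quat([q[1],q[2],q[3],q[0]]).as_matrix()
print(s['t'],s['tool_pos'],'xang',np.arctan2(M[1,0],M[0,0]),s['qpos'].__repr__(),s['ft_force'],s['wrist_torque'],s['width'],s['gripper_force'])
p=shot('wrist',sys.argv[1])
for m in env.masks_of('setting_screw',p)[:2]:
  ys,xs=np.nonzero(m['pixels']); print(m['p'],m['extent'],ray(p,xs.mean(),ys.mean(),.12))
def prj(P): return cv2.projectPoints(np.array([P],float),np.array(p['rvec'],float),np.array(p['tvec'],float),np.array([[p['fx'],0,p['cx']],[0,p['fy'],p['cy']],[0,0,1]]),None)[0].ravel()
print('expected', prj((.5877,-.2708,.128)))
E
python3 m.py w1.png
```

```text
1.85 [ 0.58732379 -0.27170109  0.20061171] xang 1.3624793471995746 array([-6.34715996e-01,  2.48289660e-01,  2.29681860e-01,  1.55229568e+00,
       -4.12714131e-04,  1.14439738e+00]) [-0.80985352 -0.67717731  0.54315262] [-0.06427654  0.00841057 -0.00641833] 0.08496072315317228 0.0
0.61 [320.6, 202.1, 17.7, 67.3] [ 0.58762697 -0.27091999  0.12      ]
expected [321.12149734 202.95675029]
```

View pics/w1.png

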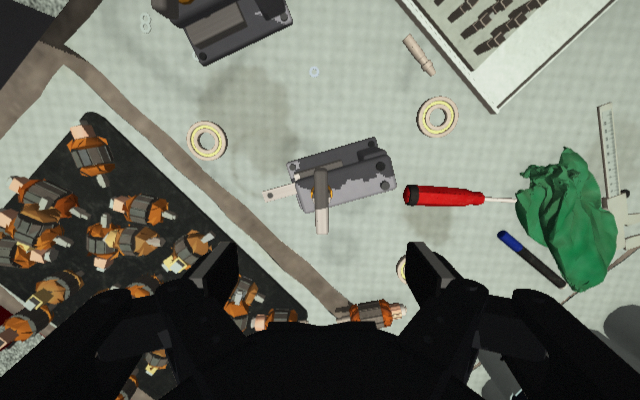

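The bar is at (321,202), standing nearly vertical and within 1 mm of the prediction. I'll zoom in to refine the bar and arm angles.

```bash
python3 - <<'E'
from h import *
c=cv2.imread('pics/w1.png')[130:242,255:403]; cv2.imwrite('pics/w1c.png',cv2.resize(c,None,fx=5,fy=5,interpolation=cv2.INTER_CUBIC))
E
```

```text
(no output)
```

View pics/w1c.png

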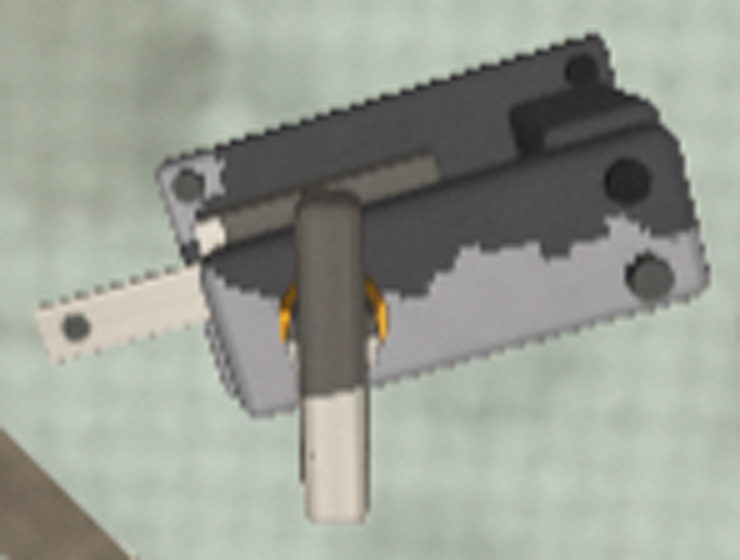

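```bash
python3 - <<'E'
from h import *
p=env.read_camera('wrist')
f=lambda x,y,z: ray(p,255+(x+.5)/5-.5,130+(y+.5)/5-.5,z)
def A(n,x,y,u,v,z):
    a,b=f(x,y,z),f(u,v,z); d=b-a; print(n,np.arctan2(d[1],d[0]),np.linalg.norm(d),(a+b)/2)
A('barC',336,520,329.5,195,.128)
A('barL',303,515,298,205,.128);A('barR',369,515,361,205,.128)
A('armlo',270,414,695,298,.086);A('armup',210,258,655,130,.086)
A('base',168,158,595,38,.006); A('bolts',188,185,581,70,.008); A('bolts2 (cross)',651,277,627,181,.086)
A('bladeup',40,305,190,265,.034);A('bladelo',60,360,205,322,.034)
s=env.sense();print(s['tool_pos'],s['t'])
E
```

```text
barC 1.3813802136007713 0.057618531985581325 [ 0.58771978 -0.27053874  0.128     ]
barL 1.3716732810084116 0.0549996144691851 [ 0.58224125 -0.26975091  0.128     ]
barR 1.3929301569351733 0.05502291230314519 [ 0.5930463  -0.27203669  0.128     ]
armlo 0.06915507481954732 0.08854423185293848 [ 0.61463966 -0.28681055  0.086     ]
armup 0.07429676169003611 0.0902810620245617 [ 0.61093502 -0.25244806  0.086     ]
base 0.06278058158398195 0.1100145192882798 [ 0.60603494 -0.23919028  0.006     ]
bolts 0.07491674380818135 0.10154742008221031 [ 0.60536364 -0.24627203  0.008     ]
bolts2 (cross) 1.6570741200877166 0.020002351683665123 [ 0.64998854 -0.26772999  0.086     ]
bladeup 0.054851082489218266 0.03725144232401948 [ 0.53560763 -0.26653754  0.034     ]
bladelo 0.05339684638145587 0.036346622730376865 [ 0.53633245 -0.28071317  0.034     ]
[ 0.58717399 -0.27206424  0.20083276] 2.0
```

Emit:
carry_out --pt "1 0 30 -0.018 85" --pt "1 0 60 -0.018 85" --pt "1 0 80 -0.018 85" --pt "1 0 88 -0.018 85" --pt "1 0 88 -0.018 85" --pt "1 0 88 -0.018 20" --pt "1 0 88 -0.018 20" --pt "1 0 88 -0.018 20" --pt "1 0 88 -0.018 20" --pt "1 0 88 -0.018 8" --pt "1 0 88 -0.018 8" --pt "1 0 88 -0.018 8" --pt "1 0 88 -0.018 8" --grip_force 40

```text
t: 3.3
tool_pos: [0.5882, -0.2701, 0.1127]
eef_rot: [0.0, 0.771, 0.637, 0.0]
ft_force: [-0.2, -0.6, 1.1]
width: 0.008
gripper_force: 0.4
```

```bash
python3 m.py w2.png
```

```text
3.3 [ 0.5881668  -0.27014492  0.11270769] xang 1.381832893611311 array([-6.32133015e-01,  2.52342856e-01,  7.50217571e-02,  1.39327133e+00,
       -5.08743631e-05,  1.12762673e+00]) [-0.23967473 -0.61055038  1.14633781] [-0.0168199  -0.03396343  0.0198361 ] 0.00801087849185925 0.3790429187938571
0.69 [321.3, 243.1, 26.6, 101.0] [ 0.58853876 -0.26844252  0.12      ]
expected [320.02836601 248.58911151]
```

View pics/w2.png

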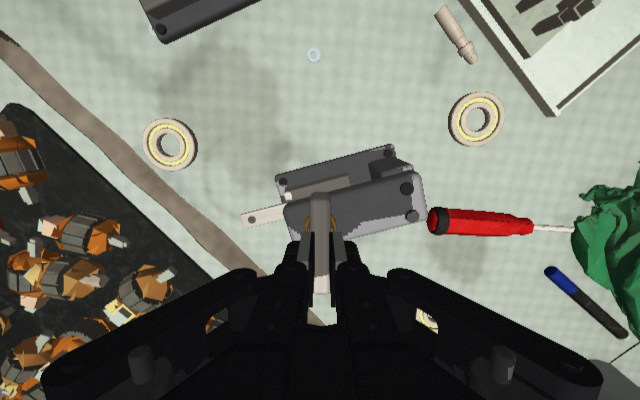

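The fingers (about 305 and 340) straddle the bar (312–332), but there's hardly any grip force. I'll close further.

Emit:
carry_out --pt "0 0 0 0 0" --pt "0 0 0 0 0" --pt "0 0 0 0 0" --pt "0 0 0 0 0" --grip_force 40

```text
t: 3.8
tool_pos: [0.5881, -0.2702, 0.1126]
eef_rot: [0.0, 0.771, 0.637, -0.0]
ft_force: [0.2, 0.3, 0.5]
width: -0.0001
gripper_force: 0.0
```

```bash
python3 m.py w3.png; python3 -c "
import cv2
c=cv2.imread('pics/w3.png')[150:350,220:440];cv2.imwrite('pics/w3c.png',cv2.resize(c,None,fx=2.7,fy=2.7,interpolation=2))"
```

```text
3.8 [ 0.58809437 -0.27015265  0.11255602] xang 1.38176412450731 array([-6.32206536e-01,  2.52450164e-01,  7.48696724e-02,  1.39319727e+00,
       -5.84410477e-05,  1.12762199e+00]) [0.21262602 0.31562749 0.45447058] [ 0.00532313  0.04633544 -0.06489812] -0.00014740635350033886 0.0
0.6 [321.1, 210.3, 28.7, 41.0] [ 0.59100323 -0.25267892  0.12      ]
expected [320.16762174 248.68643452]
```

View pics/w3c.png

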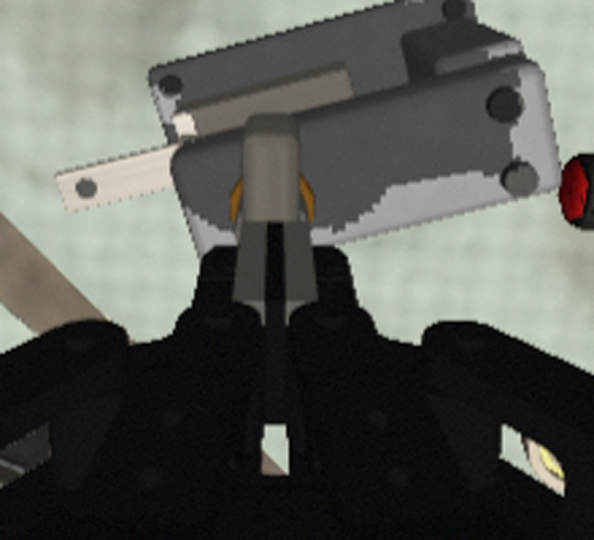

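The fingers have shut completely, so the bar isn't between them. I'll check heights in the side view and project known points onto it.

```bash
python3 - <<'E'
from h import *
p=env.read_camera('side'); im=p['color'][:,:,::-1].copy()
def prj(p,P): return cv2.projectPoints(np.array([P],float),np.array(p['rvec'],float),np.array(p['tvec'],float),np.array([[p['fx'],0,p['cx']],[0,p['fy'],p['cy']],[0,0,1]]),None)[0].ravel()
x0,y0,x1,y1=270,160,420,290;f=5
c=cv2.resize(im[y0:y1,x0:x1],None,fx=f,fy=f,interpolation=2)
s=env.sense();t=s['tool_pos']
for P,col in (((.588,-.2705,.128),(0,0,255)),((.588,-.2705,.106),(0,255,255)),((.588,-.2705,.086),(0,255,0)),((t[0],t[1],t[2]-.014),(255,0,0)),((t[0],t[1],t[2]),(255,0,255))):
    u=prj(p,P); print(P,u); cv2.circle(c,tuple(int(round(v)) for v in ((u-[x0,y0]+.5)*f-.5)),4,col,1)
cv2.imwrite('pics/s2.png',c)
w=env.read_camera('wrist')
print(prj(w,(t[0],t[1],t[2]-.014)),prj(w,(.588,-.2705,.128)))
E
```

```text
(0.588, -0.2705, 0.128) [332.54473672 215.80329562]
(0.588, -0.2705, 0.106) [332.30174218 224.87232265]
(0.588, -0.2705, 0.086) [332.08695437 232.88861932]
(np.float64(0.588110061744018), np.float64(-0.2701578887238058), np.float64(0.09859512613284512)) [332.26823988 227.76676444]
(np.float64(0.588110061744018), np.float64(-0.2701578887238058), np.float64(0.11259512613284511)) [332.42090273 222.08452997]
[320.76416055 228.47449441] [320.55714582 248.05922239]
```

View pics/s2.png

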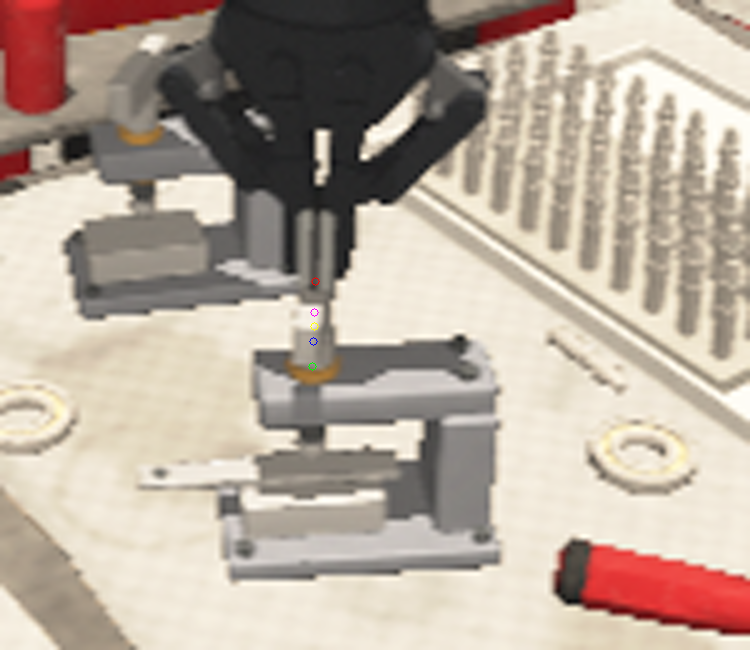

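In the side view the fingertips end at about bar-top height (crop row 295, z≈0.126). That is about 27 mm higher than the reported pose implies, so they closed just above the bar. I'll open, go 24 mm lower in steps and close again.

Emit:
carry_out --pt "0 0 0 0 50" --pt "0 0 0 0 50" --pt "0 0 0 0 50" --pt "0 0 0 0 50" --pt "0 0 6 0 50" --pt "0 0 12 0 50" --pt "0 0 18 0 50" --pt "0 0 22 0 50" --pt "0 0 24 0 50" --pt "0 0 24 0 50" --pt "0 0 24 0 20" --pt "0 0 24 0 20" --pt "0 0 24 0 20" --pt "0 0 24 0 9" --pt "0 0 24 0 9" --pt "0 0 24 0 9" --pt "0 0 24 0 9" --grip_force 40

```text
t: 5.7
tool_pos: [0.5875, -0.2701, 0.089]
eef_rot: [-0.0, 0.771, 0.637, -0.0]
ft_force: [-5.1, 0.9, 4.5]
width: 0.0138
gripper_force: 39.0
```

```bash
python3 m.py w4.png
```

```text
5.7 [ 0.58749777 -0.27011037  0.0890252 ] xang 1.3816394712992977 array([-6.32341761e-01,  2.60229429e-01,  4.09685672e-02,  1.35237541e+00,
       -7.88092037e-04,  1.12761194e+00]) [-5.14258785  0.92794971  4.50424182] [ 0.26763446  1.18131499 -0.01422353] 0.01378319221712294 38.96367073059082
0.57 [320.4, 262.4, 26.9, 119.7] [ 0.58787723 -0.27043047  0.12      ]
expected [321.11663612 269.80263832]
```

Gripped at 39 N. Now I'll turn the screw 1.31 rad clockwise.

Emit:
carry_out --pt "0 -0.5 0 0.05 9" --pt "0 -0.5 0 0.15 9" --pt "0 -0.5 0 0.25 9" --pt "0 -0.5 0 0.35 9" --pt "0 -0.5 0 0.45 9" --pt "0 -0.5 0 0.55 9" --pt "0 -0.5 0 0.65 9" --pt "0 -0.5 0 0.75 9" --pt "0 -0.5 0 0.85 9" --pt "0 -0.5 0 0.95 9" --pt "0 -0.5 0 1.05 9" --pt "0 -0.5 0 1.15 9" --pt "0 -0.5 0 1.22 9" --pt "0 -0.5 0 1.27 9" --pt "0 -0.5 0 1.3 9" --pt "0 -0.5 0 1.31 9" --pt "0 -0.5 0 1.31 9" --pt "0 -0.5 0 1.31 9"

```text
t: 7.6
tool_pos: [0.5886, -0.2714, 0.0892]
eef_rot: [0.001, 0.999, 0.036, 0.001]
ft_force: [3.6, -5.0, -2.0]
width: 0.0141
gripper_force: 39.0
```

```bash
python3 m.py w5.png; python3 -c "
import cv2
c=cv2.imread('pics/w5.png')[100:330,210:430];cv2.imwrite('pics/w5c.png',cv2.resize(c,None,fx=2.6,fy=2.6,interpolation=2))"
```

```text
7.6 [ 0.5885954  -0.27142736  0.08917116] xang 0.07142936646239133 array([-6.33000468e-01,  2.59239668e-01,  4.00847146e-02,  1.34834411e+00,
       -7.73112065e-04,  2.43716428e+00]) [ 3.55782244 -4.98295463 -2.01002438] [-1.0148934  -0.71691678  0.10427594] 0.014077898575290985 39.00365173816681
0.95 [323.7, 262.0, 31.8, 116.7] [ 0.58883132 -0.27156463  0.12      ]
expected [319.84387354 270.62862791]
```

View pics/w5c.png

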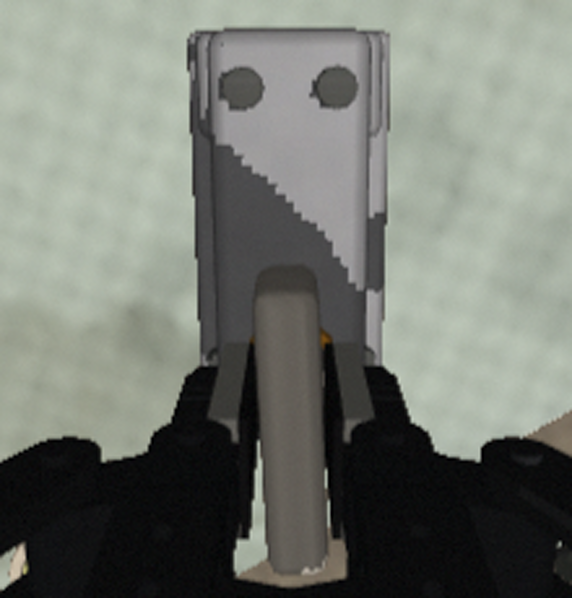

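The bar is aligned to within about 0.03–0.04 rad, short of the arm line: its top is at (287,285), its bottom at (298,565), and the arm edges are vertical. I'll measure that precisely.

```bash
cat > a.py <<'E'
from h import *
from scipy.stats import theilslopes
p=env.read_camera('wrist'); g=cv2.GaussianBlur(cv2.cvtColor(p['color'],cv2.COLOR_RGB2GRAY),(3,3),0).astype(float)
ang=lambda d:np.arctan2(d[1],d[0])
def edge(c0,c1,r0,r1,z,n):
    gx=np.abs(np.gradient(g,axis=1)); rr=np.arange(r0,r1); w=gx[r0:r1,c0:c1]
    k=w.argmax(1).clip(1,c1-c0-2); i=np.arange(len(rr)); l,m,r=w[i,k-1],w[i,k],w[i,k+1]
    cc=c0+k+.5*(l-r)/np.minimum(l-2*m+r,-1e-6)
    s,b,_,_=theilslopes(cc,rr); print(n,s,ang(ray(p,b+s*r0,r0,z)-ray(p,b+s*r1,r1,z)),np.abs(cc-b-s*rr).mean())
edge(285,297,160,215,.086,'armL');edge(346,355,125,200,.086,'armR')
edge(305,313,216,228,.128,'barL');edge(328,338,216,228,.128,'barR')
m=env.masks_of('setting_screw',p)[0]['pixels']
rows=[r for r in range(215,310) if m[r].sum()>15]
c=[np.nonzero(m[r])[0].mean() for r in rows]; s,b,_,_=theilslopes(c,rows)
print('mask',len(rows),s,ang(ray(p,b+s*rows[0],rows[0],.128)-ray(p,b+s*rows[-1],rows[-1],.128)))
E
python3 a.py
```

```text
armL 83333.33333333333 1.6414816534847942 7165150.82246395
armR -0.011431140984071927 0.08832105650318543 273334.8624739444
barL 0.05155122655122947 0.10879953051210033 0.11446678321676791
barR 0.0725417439703189 0.14910074143376817 0.09317151102866343
mask 95 0.04411764705882353 0.11259351919289698
```

Emit:
carry_out --pt "0 0 0 0.02 9" --pt "0 0 0 0.037 9" --pt "0 0 0 0.037 9" --pt "0 0 0 0.037 9"

```text
t: 8.2
tool_pos: [0.5886, -0.2715, 0.0892]
eef_rot: [0.001, 1.0, 0.017, 0.001]
ft_force: [4.0, -4.0, -1.9]
width: 0.0133
gripper_force: 39.0
```

```bash
sed -i 's/cc=c0+k+.*/cc=c0+k+(.5*(l-r)\/np.minimum(l-2*m+r,-1e-6)).clip(-.5,.5)/' a.py; python3 a.py; python3 m.py w6.png
```

```text
armL 0.0 0.0019942683889547868 0.8442879244469437
armR -0.02347490347490385 0.03684895296052759 1.177759054671603
barL 0.02000000000000455 0.04197701219103008 0.06515873015873597
barR 0.08089133089130959 0.1199471726038585 0.19300595238095633
mask 95 0.041666666666666664 0.07329531637555597
8.3 [ 0.58860908 -0.27146822  0.08918292] xang 0.03439694557669468 array([-6.33001534e-01,  2.59236543e-01,  4.01023375e-02,  1.34828942e+00,
       -8.48901593e-04,  2.47419567e+00]) [ 3.5789667  -5.68044621 -2.53664862] [-1.04987492 -0.72284754  0.14188098] 0.013855613775159727 39.0067183971405
0.94 [323.1, 261.8, 31.4, 118.2] [ 0.58888816 -0.27166874  0.12      ]
expected [319.8304388  270.67437871]
```

Bar at 0.073 against arm at about 0.07, so it's lined up. I'll release, rise and check.

Emit:
carry_out --pt "0 0 0 0 16" --pt "0 0 0 0 22" --pt "0 0 0 0 45" --pt "0 0 0 0 45" --pt "0 0 0 0 45" --pt "0 0 -15 0 45" --pt "0 0 -45 0 45" --pt "0 0 -80 0 45" --pt "0 0 -110 0 45" --pt "0 0 -110 0 45" --pt "0 0 -110 0 45"

```text
t: 9.5
tool_pos: [0.5882, -0.2703, 0.2002]
eef_rot: [0.001, 1.0, 0.017, 0.001]
ft_force: [0.5, -0.4, -0.6]
width: 0.0448
gripper_force: 0.0
```

```bash
python3 m.py w7.png; python3 -c "
import cv2
c=cv2.imread('pics/w7.png')[100:250,250:400];cv2.imwrite('pics/w7c.png',cv2.resize(c,None,fx=4,fy=4,interpolation=2))"
```

```text
9.5 [ 0.58817342 -0.27034384  0.20024289] xang 0.03490929572425083 array([-6.32394146e-01,  2.45249400e-01,  2.25516147e-01,  1.54868641e+00,
       -2.24965116e-05,  2.47429056e+00]) [ 0.49120674 -0.38292747 -0.6259406 ] [ 0.05046705 -0.00954032  0.03811444] 0.044758402786073265 0.0
0.89 [325.3, 203.9, 20.2, 65.9] [ 0.58868854 -0.27203136  0.12      ]
expected [321.52624521 205.30675803]
```

View pics/w7c.png

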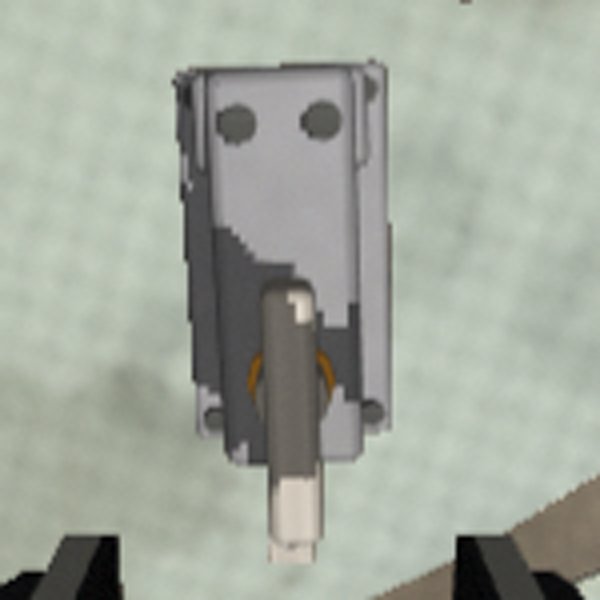

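The bar lies along the arm: its slope is about 0.030 and the arm's about 0.034 in the picture. The blade end shows at (292,552), and the gripper is clear of everything.

```bash
python3 -c "
from cell import env
print(env.close_job())"
```

```text
the job is handed in; nothing more can be done
None
```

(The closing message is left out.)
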